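# Lean a sample panel for its photo and hold the camera monopod at its second stop

## Robot

A 7-joint arm with a two-finger parallel gripper is mounted at the origin on a cart in front of the work surface, level with it; the furniture and walls round the work are solid. World frame = base frame: x ahead of the robot, y to its left, z up, the work surface at z = 0. Lengths are in m, angles in rad, forces in N, time in s.
With the tool pointing down it reaches from about 0.425 to 0.825 m from the base axis. Payload 3.6 kg.
Tool frame: the origin (TCP) lies on the centre line of the jaws, within the pads' length; the fingertips stand 11 mm ahead of it and the grasp point (between the pads) lies 8 mm behind it; z points along the fingers, y is the line along which they close (so a half turn about z gives the same grasp; the last joint's range is limited). The gripper opens to 85 mm and grips with 20 to 120 N. Pads are 22 mm wide; open, the fingers measure 114 mm over their backs; the gripper's body (76 mm by 85 mm) begins 54 mm behind the grasp point. The pads swing forward as they close: fully open they stand 13 mm farther back than shut.
Start: joints at [-1.206, 0.615, -0.013, 1.423, 0.008, 1.103, -0.04], TCP at [0.248, 0.601, 0.242] pointing down, gripper open.
Joint ranges: [-3.12, 3.12], [-0.3, 2.06], [-1.34, 1.32], [0.26, 2.42], [-1.36, 4.5], [0.01, 1.98], [-2.84, 2.84]. Speed limits (rad/s): [2.79, 2.79, 3.14, 3.14, 3.14, 3.14, 3.14].

## Interface

Orientations are given as a 3x3 rotation matrix whose columns are the frame's x, y, z axes.
In Python, from station import r gives the robot as it stands.
- The arm moves only by the shell command python3 -m crank 'ROWS' [OPENING] [FORCE]. ROWS is a JSON object of lists of equal length, an entry for each row: "slide": the shift along the tool's x, y, z in units of 40 mm (1.0 is 40 mm), a list of three; "spin": the turn about the tool's z in units of 5 degrees (1.0 is 5 degrees). A call has 1 to 10 rows; each row is the pose to reach, as a shift and turn from the pose commanded when the call began, along the tool's axes at that moment; what a row does not reach only later rows make up. A row lasts 1/12 s, in which the tool goes at most 41.7 mm and 7.16 degrees, less where a joint would pass 70% of its speed; a pose out of reach is approached as far as the arm can. A call with a gripper value outside its range is refused whole. OPENING is the opening, from 0 (shut) to 1 (fully open), set as the call begins (- or left out, the last holds). The fingers move at their own pace and stop on an object; FORCE is the grip in N (left out, the last holds). Time passes only in rows, so rows that repeat a pose let the fingers close. It gives the time, the measured TCP pose, the force, the opening and the grip force at its end, in the units of the state.
- r.state(): the state, without advancing time (a new reading comes with each control period).
- r.camera(name): name is "side" or "top"; returns (picture, depth): 400x640x3 uint8, red, green, blue; 400x640 float32, m along the optical axis (not along the pixel's ray), 0 where there is no reading.
- r.camera_info(name): a dict with "intrinsics" (3x3 intrinsics, pixels), "position" and "attitude" of the camera in the world. Camera axes: x right, y down, z forward; pixel columns grow to the right and rows downward; lengths in m; the calibration is good to about 2 mm. A picture is of the moment at which its call begins. camera_info takes no time and is no camera call.
- r.hand_in(): hands the job in; it is judged then, once.
Trained networks look in the newest picture that a camera, given by its name, has taken for a name from the list of things; names that differ only in an ending like _2 or _b are one class to them, and where a whole thing is asked for, a point or a joint stands for the part that bears it (a point fixed in the world has none). Each returns a list of dicts, best first, with "confidence" (0 to 1); they miss things now and then, are a little off and sometimes report something else, mostly with a low value. They report only what shows in the picture. A call takes as long as a camera call. They do not tell look-alikes from the thing itself.
- r.outline_of(camera, query): "pixels" (400x640 bool, what is visible of it) and "extent" ([left, top, right, bottom] in pixels, round what is visible of it).
- r.pinpoint(camera, query): "xy" ([column, row] in pixels: a listed point, or the origin of a listed thing).
The state is a dict: "time": time; "joint_positions": joint angles; "dq": joint speeds; "joint_efforts": joint torques, N m; "position": TCP position; "eef_rot": TCP orientation; "ft_force": force on the tool from outside, world axes, zero at the start; "torque": the same for the moment, N m; "finger_gap": finger opening in m; "grasp_force": force on a finger pad.
Only numpy, scipy, OpenCV 4.12 (cv2) and the standard library are available. Lean on these libraries where they do the work, as an engineer would, in place of code of your own. Each camera call takes 0.05 s, during which the arm holds its last target. There are 200 camera calls.

## Task

Set up the photo of the sample panel: take the panel out of the wooden rack and stand it on its lower edge in front of the angle plate, square to the plate's flat front, about centred, leaning back against it by roughly 15 degrees, and let go of it. Then squeeze the release button on the head of the camera monopod, pull the head straight up past its first stop to the second stop at the end of its travel, and finish there, still gripping the head with the button squeezed, holding it up for the shot. Leave the other things on the bench alone.

Things in the scene. Friction and masses are not known exactly. Their poses are not given: they have to be found in the camera images.
- panel: Flat stiff panel 10 mm thick (x) by 110 mm wide (y) by 140 mm tall (z), one face white laminate and the other plywood, 0.16 kg; either face may be in front. It starts upright in the rack's slot. Origin: centre of its lower edge face; z runs up the panel, x is normal to its faces.
- panel_top (a point): Centre of the panel's top edge, 140 mm above its origin along its z.
- rack: Fixed wooden rack, 62 x 130 x 34 mm, with one slot 14 mm wide along its y, open above and at both ends; the slot's floor is 8 mm above the bench, so the panel in it reaches up to 148 mm. Origin: centre of the underside.
- angle_plate: Fixed grey cast angle plate, 90 mm wide (y), 80 mm high. Its flat front faces its own -x, at x = -30 mm; braces and foot run back to x = +44 mm. The space in front is free: the panel's lower edge stands on the bench there, its back on the face's upper edge, 80 mm up; lower edge 25 mm in front of the face = 15 degrees of lean. Origin: centre of the underside.
- monopod: Fixed camera monopod: round black foot 90 mm across, upright aluminium tube 26 mm thick with a black collar that ends 120 mm up, and on top the sliding head. Origin: centre of the underside of the foot; z up, the mast slides along z. The small camera on the head looks to its -x; the button is on its +y side.
- head_grip (a point): Grip point in the head, a black block 40 mm (monopod x) by 30 (y) by 50 high: on the mast's axis, level with the button, 22 mm below the head's flat top, 150 mm above the bench when down. Fingers close along monopod y from above, one on the button, one on the plain face across from it. Camera: 33 to 70 mm from the axis on the -x side, 52 mm wide, top 16 mm below the head's.
- button_face (a point): Centre of the grey release button's outer face, button 18 mm wide and 20 mm high, standing 5 mm out of the head's +y face; squeezing the head presses it flush.
- button (a joint): Travel of the release button, m: 0 out, about 0.005 pressed flush with the head, 0.006 at most; a spring of 2 N rising to 5 N pushes it out. Pressed less than 0.0035 it locks the mast; beyond that the mast is free. The button rides up with the head.
- mast (a joint): Extension of the mast, m: 0 down, 0.045 the first stop (it locks there if the button is not squeezed), 0.09 the second stop, which is the solid end of travel. Head and camera weigh 0.45 kg, sliding friction about 1 N. The second stop does not lock: let go, and the head sinks back to the first stop.
- tape_measure: Bystander: yellow tape measure, 35 x 89 x 62 mm; origin under its centre.
- carton: Bystander: small pink cardboard carton, 50 x 75 x 30 mm; origin under its centre.
- washer_tin: Bystander: low round tin of washers, 61 mm across, 24 mm high; origin under its centre.
Not all that is in view belongs to the job. Leave any blue look-alike of the panel alone.

How it is judged:
By the outcome, as a careful person would: the job done as asked, in the order asked, and still so for the second after the job is handed in, while the arm keeps its last pose, push and grip.
It also fails if it takes over 61 s, if anything falls off the work surface, if the arm or the gripper's body presses on something with over 40 N, if the wrist force passes 120 N, or if a joint passes its speed limit or range.

## Working session

There is one attempt and no reset: what is moved stays moved. The work goes in short steps, Python scripts to look and compute and a shell command to move; the robot and the scene stay as the last step left them, time stands still between calls to the robot, and variables do not carry over. Pictures are saved under pics/ and viewed, at most 10 in all, crops included, and the job is handed in when it is done.

```bash
ls; mkdir -p pics; cat > h.py <<'E'
import numpy as np, cv2
from station import r
def cloud(cam,depth,mask=None):
    i=r.camera_info(cam);K=np.array(i["intrinsics"]);R=np.array(i["attitude"]);p=np.array(i["position"])
    m=depth>0
    if mask is not None:m&=mask
    v,u=np.nonzero(m);z=depth[v,u]
    c=np.stack([(u-K[0,2])/K[0,0]*z,(v-K[1,2])/K[1,1]*z,z],1)
    return c@R.T+p
def ray(cam,xy):
    i=r.camera_info(cam);K=np.array(i["intrinsics"]);R=np.array(i["attitude"]);p=np.array(i["position"])
    d=R@np.linalg.solve(K,np.array([xy[0],xy[1],1.]));return p,d/np.linalg.norm(d)
def tri(a,b):
    (p,d),(q,e)=a,b
    s=np.linalg.lstsq(np.stack([d,-e],1),q-p,rcond=None)[0]
    A=p+s[0]*d;B=q+s[1]*e
    return (A+B)/2,np.linalg.norm(A-B)
E
python3 - <<'E'
from h import *
for c in ("side","top"):
    im,d=r.camera(c);cv2.imwrite(f"pics/{c}0.png",im[...,::-1]);np.save(f"pics/{c}0.npy",d)
    i=r.camera_info(c);print(c,np.round(i["position"],3),np.round(i["attitude"],3).tolist())
    for q in ("panel","rack","angle_plate","monopod","tape_measure","carton","washer_tin"):
        for o in r.outline_of(c,q)[:3]:
            P=cloud(c,d,o["pixels"])
            print(q,round(o["confidence"],2),o["extent"],np.round(np.median(P,0),3),np.round(np.percentile(P,[2,98],axis=0),3).tolist() if len(P) else None)
s=r.state();print(s["time"],s["position"],s["eef_rot"])
E
```

```text
pics
side [0.553 0.762 0.899] [[-1.0, -0.031, 0.005], [-0.024, 0.659, -0.751], [0.02, -0.751, -0.66]]
panel 0.81 [343.3, 169.6, 354.0, 219.2] [ 0.468 -0.203  0.081] [[0.449, -0.266, 0.001], [0.487, -0.162, 0.142]]
panel 0.7 [327.4, 135.4, 353.0, 169.9] [ 0.497 -0.413  0.098] [[0.458, -0.455, 0.037], [0.535, -0.377, 0.149]]
panel 0.66 [323.8, 115.5, 353.7, 147.0] [ 0.487 -0.616  0.087] [[0.44, -0.627, 0.015], [0.542, -0.602, 0.141]]
rack 0.87 [321.7, 159.2, 349.8, 178.1] [ 0.515 -0.402  0.029] [[0.44, -0.452, 0.0], [0.558, -0.361, 0.038]]
rack 0.46 [329.9, 136.6, 351.7, 169.1] [ 0.498 -0.416  0.099] [[0.46, -0.459, 0.035], [0.535, -0.378, 0.149]]
angle_plate 0.86 [277.7, 182.1, 305.1, 210.9] [ 0.649 -0.23   0.039] [[0.609, -0.264, 0.003], [0.706, -0.2, 0.081]]
monopod 0.75 [305.8, 257.5, 337.1, 334.2] [0.545 0.219 0.032] [[0.507, 0.089, 0.001], [0.582, 0.252, 0.173]]
tape_measure 0.66 [312.2, 359.5, 326.4, 400.0] [0.547 0.404 0.056] [[0.53, 0.339, 0.005], [0.564, 0.426, 0.064]]
carton 0.48 [285.5, 160.2, 300.8, 177.5] [ 0.659 -0.402  0.029] [[0.632, -0.454, 0.002], [0.686, -0.378, 0.0
[... 1073 characters left out ...]
[0.632, -0.455, 0.005], [0.681, -0.381, 0.039]]
tape_measure 0.55 [178.3, 203.8, 202.1, 215.8] [0.545 0.381 0.049] [[0.525, 0.341, -0.002], [0.564, 0.422, 0.07]]
tape_measure 0.19 [379.4, 211.9, 404.7, 232.8] [ 0.491 -0.411  0.143] [[0.455, -0.452, 0.029], [0.528, -0.378, 0.153]]
carton 0.53 [377.1, 179.5, 397.4, 191.5] [ 0.654 -0.415  0.029] [[0.632, -0.453, 0.011], [0.681, -0.381, 0.039]]
washer_tin 0.57 [275.2, 226.3, 288.1, 239.5] [0.46  0.02  0.005] [[0.434, -0.005, -0.006], [0.488, 0.048, 0.026]]
0.8 [0.24815556 0.60073829 0.24232841] [[-9.24246965e-01  3.81795163e-01 -4.18180138e-05]
 [ 3.81795162e-01  9.24246966e-01  2.86285232e-05]
 [ 4.95804040e-05  1.04939104e-05 -9.99999999e-01]]
```

```bash
python3 - <<'E'
import cv2,numpy as np
s=cv2.imread("pics/side0.png");t=cv2.imread("pics/top0.png")
a=cv2.resize(s[105:225,265:365],None,fx=5,fy=5,interpolation=2)[:600]
b=cv2.resize(s[240:400,290:370],(300,600),interpolation=2)
cv2.imwrite("pics/a.png",np.hstack([a[:, :500],b]))
cv2.imwrite("pics/b.png",cv2.resize(t[160:250,170:460],(800,248),interpolation=2))
E
```

```text
(no output)
```

View pics/a.png

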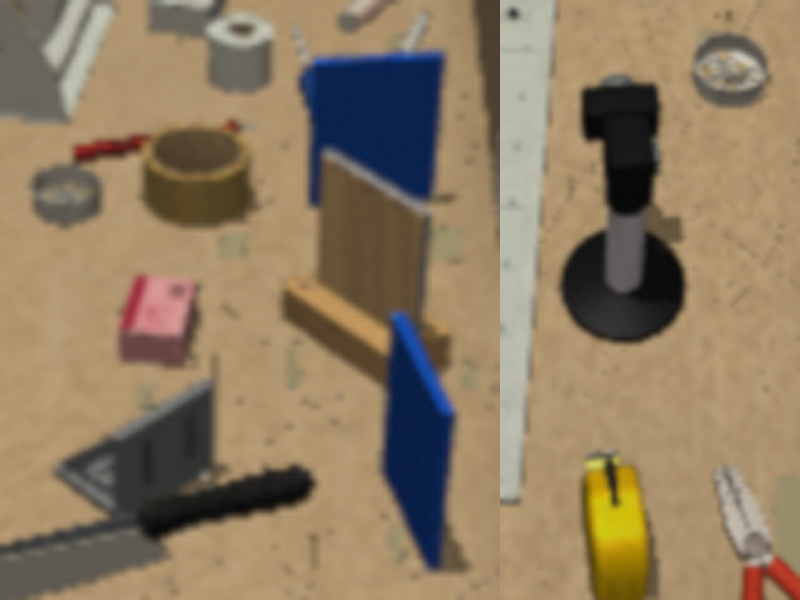

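View pics/b.png

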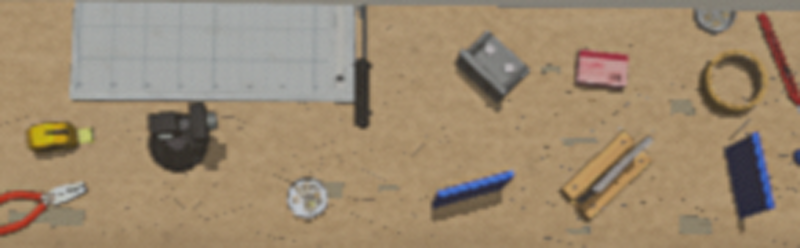

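```bash
python3 - <<'E'
from h import *
C={}
for c in ("side","top"):
    im,_=r.camera(c);D=[r.camera(c)[1] for _ in range(5)]
    d=np.median(D,0);np.save(f"pics/{c}1.npy",d);C[c]=cloud(c,d)
    m=C[c];b=m[(abs(m[:,2])<.012)&(m[:,0]>.4)&(m[:,0]<.7)&(abs(m[:,1])<.5)];print(c,"bench z",np.median(b[:,2]),b[:,2].std())
def box(c,x,y,z):
    P=C[c];return P[(P[:,0]>x[0])&(P[:,0]<x[1])&(P[:,1]>y[0])&(P[:,1]<y[1])&(P[:,2]>z[0])&(P[:,2]<z[1])]
def rect(n,P):
    if len(P)>4:
        q=cv2.minAreaRect((P[:,:2]*1000).astype(np.float32));print(n,len(P),np.round(q[0],1),np.round(q[1],1),round(q[2],1),"z",np.round(np.percentile(P[:,2],[5,50,95]),3),"mean",np.round(P.mean(0),4))
def plane(n,P):
    m=P.mean(0);
    for _ in range(4):
        u,s,v=np.linalg.svd(P-m,full_matrices=False);e=abs((P-m)@v[2]);P=P[e<max(.003,2*e.std())];m=P.mean(0)
    print(n,len(P),"n",np.round(v[2],3),"deg",np.degrees(np.arctan2(v[2][1],v[2][0])),"mean",np.round(m,4))
for c in C:
    rect(c+" panel top",box(c,(.43,.56),(-.5,-.34),(.135,.17)))
    rect(c+" panel hi",box(c,(.43,.56),(-.5,-.34),(.06,.17)))
    rect(c+" rack",box(c,(.42,.58),(-.5,-.34),(.025,.045)))
    rect(c+" plate top",box(c,(.58,.74),(-.33,-.17),(.07,.1)))
    rect(c+" plate all",box(c,(.58,.74),(-.33,-.17),(.008,.1)))
    rect(c+" head top",box(c,(.49,.62),(.12,.27),(.164,.19)))
    rect(c+" head mid",box(c,(.49,.62),(.12,.27),(.125,.162)))
    rect(c+" foot",box(c,(.45,.65),(.1,.3),(.006,.03)))
    rect(c+" knob",box(c,(.53,.66),(-.16,-.05),(.015,.3)))
    rect(c+" blue1",box(c,(.42,.52),(-.3,-.12),(.12,.3)))
    rect(c+" trimmer",box(c,(.56,.75),(-.16,.25),(.012,.1)))
plane("panel face",box("side",(.43,.56),(-.5,-.34),(.05,.135)))
plane("plate face",box("side",(.58,.74),(-.33,-.17),(.015,.07)))
E
```

```text
side bench z 0.00034290172217454895 0.0024472796310092615
top bench z 0.0002583873300534556 0.003169707256565779
side panel top 110 [ 496.  -418.9] [ 11.8 109. ] 43.6 z [0.136 0.145 0.149] mean [ 0.4956 -0.4151  0.1439]
side panel hi 482 [ 496.3 -419.3] [ 13.7 110.6] 42.2 z [0.066 0.11  0.148] mean [ 0.4962 -0.4139  0.1085]
side rack 219 [ 498.  -418.9] [ 61.5 129. ] 42.9 z [0.027 0.034 0.041] mean [ 0.5047 -0.4101  0.0337]
side plate top 92 [ 641.2 -232.4] [87.9 10.3] 45.2 z [0.071 0.078 0.081] mean [ 0.6421 -0.2296  0.0771]
side plate all 458 [ 662.3 -254.6] [92.6 73. ] 45.3 z [0.009 0.043 0.079] mean [ 0.6509 -0.2296  0.0434]
side head top 191 [544.1 212.3] [29.6 39.8] 6.5 z [0.166 0.172 0.173] mean [0.5442 0.2147 0.1712]
side head mid 386 [548.8 187. ] [50.5 90.9] 4.0 z [0.129 0.154 0.159] mean [0.5483 0.1892 0.1493]
side foot 1817 [575.5 200. ] [148.9 199.8] 0.0 z [0.009 0.018 0.02 ] mean [0.5966 0.2123 0.016 ]
side knob 247 [599.2 -57.4] [121.5  14.6] 0.1 z [0.104 0.152 0.179] mean [ 0.6131 -0.0548  0.1437]
side blue1 129 [ 467.5 -214.9] [ 11.6 109.3] 16.0 z [0.122 0.138 0.141]
[... 729 characters left out ...]
5422 0.211  0.1715]
top head mid 162 [536.6 177.5] [50.8 83.7] 43.4 z [0.136 0.154 0.159] mean [0.5447 0.1703 0.1512]
top foot 792 [562.  201.1] [176.  197.3] 0.1 z [0.008 0.017 0.022] mean [0.5991 0.2047 0.0164]
top knob 139 [598.1 -61. ] [120.7  19.4] 0.3 z [0.141 0.163 0.179] mean [ 0.5917 -0.0593  0.1628]
top blue1 88 [ 466.3 -214.6] [ 10.2 107.6] 15.9 z [0.13  0.139 0.143] mean [ 0.4656 -0.2143  0.1384]
top trimmer 2518 [676.7 101.1] [297.7 147. ] 89.9 z [0.014 0.019 0.023] mean [0.6758 0.1022 0.0188]
panel face 398 n [-0.731 -0.682  0.   ] deg -136.98482320715388 mean [ 0.4983 -0.4153  0.0931]
plate face 229 n [-0.72   0.694 -0.007] deg 136.06796322876016 mean [ 0.638  -0.2306  0.0431]
```

```bash
cat >> h.py <<'E'
def to(x,y,z,ydeg):
    s=r.state();R=np.array(s["eef_rot"]);d=R.T@(np.array([x,y,z])-s["position"])/.04
    a=np.degrees(np.arctan2(R[1,1],R[0,1]))
    print("slide",np.round(d,3).tolist(),"spin",round(((a-ydeg+180)%360-180)/5,2), "yaw",round(a,1))
def st():
    s=r.state();print("t",s["time"],"p",np.round(s["position"],4),"F",np.round(s["ft_force"],1),"gap",round(s["finger_gap"],4),"g",round(s["grasp_force"],1),"q",np.round(s["joint_positions"],2))
E
python3 - <<'E'
from h import *
to(.5,.1,.27,43);to(.495,-.419,.27,43)
E
```

```text
slide [-10.598, -9.166, -0.692] spin 4.91 yaw 67.6
slide [-15.437, -21.205, -0.691] spin 4.91 yaw 67.6
```

```bash
python3 -m crank '{"slide":[[-10.6,-9.2,-0.7],[-10.6,-9.2,-0.7],[-10.6,-9.2,-0.7],[-10.6,-9.2,-0.7],[-10.6,-9.2,-0.7],[-10.6,-9.2,-0.7],[-10.6,-9.2,-0.7],[-10.6,-9.2,-0.7],[-10.6,-9.2,-0.7],[-10.6,-9.2,-0.7]],"spin":[0,0,0,0,0,0,0,0,0,0]}' 1 40
python3 -c "
from h import *
st();to(.495,-.419,.25,43)"
```

```text
time: 2.23
position: [0.4351, 0.2268, 0.2636]
eef_rot: [[-0.924, 0.382, 0.001], [0.382, 0.924, 0.0], [-0.001, 0.001, -1.0]]
ft_force: [1.5, 0.2, -0.2]
finger_gap: 0.0854
grasp_force: 0.0
t 2.2333 p [0.4351 0.2268 0.2636] F [ 1.5  0.2 -0.2] gap 0.0854 g 0.0 q [-0.56  0.34  0.04  1.84 -0.02  0.95  0.67]
slide [-7.544, -14.352, 0.332] spin 4.91 yaw 67.6
```

```bash
python3 -m crank '{"slide":[[-7.5,-14.4,0.3],[-7.5,-14.4,0.3],[-7.5,-14.4,0.3],[-7.5,-14.4,0.3],[-7.5,-14.4,0.3],[-7.5,-14.4,0.3],[-7.5,-14.4,0.3],[-7.5,-14.4,0.3],[-7.5,-14.4,0.3],[-7.5,-14.4,0.3]],"spin":[4.9,4.9,4.9,4.9,4.9,4.9,4.9,4.9,4.9,4.9]}'
python3 -c "
from h import *
st();to(.495,-.419,.24,43)"
```

```text
time: 3.07
position: [0.4713, -0.1883, 0.2557]
eef_rot: [[-0.683, 0.731, 0.001], [0.731, 0.683, -0.0], [-0.001, 0.001, -1.0]]
ft_force: [1.8, -0.2, 1.0]
finger_gap: 0.0854
grasp_force: 0.0
t 3.0667 p [ 0.4713 -0.1883  0.2557] F [ 1.8 -0.2  1. ] gap 0.0854 g 0.0 q [ 0.15  0.39  0.27  1.82 -0.12  0.95  1.22]
slide [-4.617, -3.505, 0.395] spin 0.01 yaw 43.1
```

```bash
python3 -m crank '{"slide":[[-4.62,-3.5,0.4],[-4.62,-3.5,0.4],[-4.62,-3.5,0.4],[-4.62,-3.5,0.4],[-4.62,-3.5,0.4],[-4.62,-3.5,0.4],[-4.62,-3.5,0.4],[-4.62,-3.5,0.4],[-4.62,-3.5,0.4]],"spin":[0,0,0,0,0,0,0,0,0]}'
python3 -c "
from h import *
st();to(.495,-.419,.118,43)"
```

```text
time: 3.82
position: [0.4956, -0.4156, 0.2391]
eef_rot: [[-0.683, 0.73, 0.0], [0.73, 0.683, 0.002], [0.001, 0.001, -1.0]]
ft_force: [0.5, 1.5, -1.1]
finger_gap: 0.0854
grasp_force: 0.0
t 3.8167 p [ 0.4956 -0.4156  0.2391] F [ 0.5  1.5 -1.1] gap 0.0854 g 0.0 q [ 0.51  0.62  0.27  1.44 -0.18  1.1   1.57]
slide [-0.055, -0.072, 3.027] spin 0.02 yaw 43.1
```

```bash
python3 -m crank '{"slide":[[0,0,0.5],[0,0,1],[0,0,1.5],[0,0,2],[0,0,2.5],[0,0,3],[0,0,3],[0,0,3]],"spin":[0,0,0,0,0,0,0,0]}'
python3 -c "
from h import *
st();to(.495,-.419,.118,43)"
```

```text
time: 4.48
position: [0.4957, -0.4147, 0.1191]
eef_rot: [[-0.685, 0.729, -0.001], [0.729, 0.685, 0.002], [0.002, 0.001, -1.0]]
ft_force: [0.1, -0.4, 0.3]
finger_gap: 0.0853
grasp_force: 0.0
t 4.4833 p [ 0.4957 -0.4147  0.1191] F [ 0.1 -0.4  0.3] gap 0.0853 g 0.0 q [ 0.53  0.75  0.24  1.57 -0.22  0.85  1.6 ]
slide [-0.068, -0.087, 0.027] spin 0.04 yaw 43.2
```

```bash
python3 -m crank '{"slide":[[-0.07,-0.09,0],[-0.07,-0.09,0],[-0.07,-0.09,0]],"spin":[0,0,0]}'
python3 -m crank '{"slide":[[0,0,0],[0,0,0],[0,0,0],[0,0,0],[0,0,0],[0,0,0],[0,0,0],[0,0,0],[0,0,0],[0,0,0]],"spin":[0,0,0,0,0,0,0,0,0,0]}' 0 50
python3 -c "
from h import *
st()"
```

```text
time: 4.73
position: [0.4949, -0.4225, 0.1212]
eef_rot: [[-0.682, 0.731, 0.002], [0.731, 0.682, -0.002], [-0.003, 0.0, -1.0]]
ft_force: [-1.0, -0.2, 0.3]
finger_gap: 0.0856
grasp_force: 0.0
time: 5.57
position: [0.4945, -0.4215, 0.1194]
eef_rot: [[-0.683, 0.731, 0.0], [0.731, 0.683, -0.0], [-0.0, 0.0, -1.0]]
ft_force: [1.1, -0.3, 0.0]
finger_gap: 0.0095
grasp_force: 48.9
t 5.5667 p [ 0.4945 -0.4215  0.1194] F [ 1.1 -0.3  0. ] gap 0.0095 g 48.9 q [ 0.54  0.75  0.24  1.56 -0.22  0.85  1.61]
```

```bash
python3 -m crank '{"slide":[[0,0,-0.3],[0,0,-0.7],[0,0,-1.2],[0,0,-1.8],[0,0,-2.5],[0,0,-3.2],[0,0,-3.7],[0,0,-3.7],[0,0,-3.7]],"spin":[0,0,0,0,0,0,0,0,0]}'
python3 - <<'E'
from h import *
st()
a=r.camera("side")[0];cv2.imwrite("pics/c.png",cv2.resize(a[80:260,250:390,::-1],None,fx=3,fy=3))
to(.595,-.187,.27,-44.3)
E
```

```text
time: 6.32
position: [0.4944, -0.4217, 0.2688]
eef_rot: [[-0.683, 0.731, 0.002], [0.731, 0.683, -0.002], [-0.002, 0.0, -1.0]]
ft_force: [-0.2, 0.1, -2.1]
finger_gap: 0.0096
grasp_force: 48.7
t 6.3167 p [ 0.4944 -0.4217  0.2688] F [-0.2  0.1 -2.1] gap 0.0096 g 48.7 q [ 0.52  0.6   0.28  1.39 -0.17  1.17  1.57]
slide [2.547, 5.839, -0.075] spin 17.47 yaw 43.1
```

View pics/c.png

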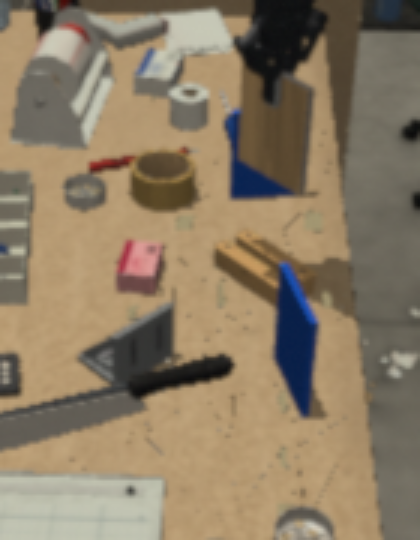

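```bash
python3 -m crank '{"slide":[[0.25,0.58,0],[0.5,1.2,0],[0.75,1.75,0],[1,2.3,0],[1.25,2.9,0],[1.5,3.5,0],[1.75,4.1,0],[2,4.65,0],[2.3,5.25,0],[2.55,5.84,0]],"spin":[1.2,2.5,3.8,5.1,6.4,7.7,9,10.3,11.6,12.9]}'
python3 -m crank '{"slide":[[0,0,0],[0,0,0],[0,0,0],[0,0,0],[0,0,0],[0,0,0],[0,0,0]],"spin":[1.3,2.6,3.9,4.57,4.57,4.57,4.57]}'
python3 - <<'E'
from h import *
st();to(.6,-.193,.27,-44.3)
for c in ("side","top"):
    d=np.median([r.camera(c)[1] for _ in range(4)],0);P=cloud(c,d)
    q=P[(P[:,0]>.52)&(P[:,0]<.67)&(P[:,1]>-.27)&(P[:,1]<-.11)&(P[:,2]>.15)&(P[:,2]<.26)]
    m=cv2.minAreaRect((q[:,:2]*1000).astype(np.float32));print(c,len(q),np.round(m[0],1),np.round(m[1],1),m[2],"z",np.percentile(q[:,2],[1,3,5]))
    if c=="side":
        q=q[q[:,2]<.24];u,s,v=np.linalg.svd(q-q.mean(0),full_matrices=False);n=v[2];print("n",n,np.degrees(np.arctan2(n[1],n[0])),q.mean(0),s)
E
```

```text
time: 7.2
position: [0.5945, -0.1853, 0.265]
eef_rot: [[0.371, 0.929, -0.005], [0.929, -0.371, 0.002], [-0.0, -0.005, -1.0]]
ft_force: [0.7, 0.3, -1.0]
finger_gap: 0.0092
grasp_force: 48.9
time: 7.78
position: [0.5949, -0.1871, 0.2662]
eef_rot: [[0.697, 0.717, -0.002], [0.717, -0.697, 0.001], [-0.001, -0.002, -1.0]]
ft_force: [-0.4, -0.7, -1.2]
finger_gap: 0.0097
grasp_force: 48.9
t 7.7833 p [ 0.5949 -0.1871  0.2662] F [-0.4 -0.7 -1.2] gap 0.0097 g 48.9 q [-0.12  0.63  0.69  1.48 -0.42  1.18 -0.13]
slide [-0.017, 0.192, -0.095] spin 0.01 yaw -44.2
side 736 [ 590.6 -182.1] [111.6  14.2] 40.90504455566406 z [0.15787476 0.16033016 0.16241458]
n [ 7.05104952e-01 -7.09102949e-01  1.20140427e-04] -45.16197597960336 [ 0.59456135 -0.17987815  0.19925745] [0.81392618 0.58279307 0.0371212 ]
top 56 [ 564.  -210.2] [36.6  6.2] 55.52836227416992 z [0.16270441 0.16527025 0.16691749]
```

```bash
python3 -m crank '{"slide":[[0,0.4,0],[-0.02,0.87,0],[-0.02,0.87,0.6],[-0.02,0.87,1.3],[-0.02,0.87,2],[-0.02,0.87,2.7],[-0.02,0.87,3.2],[-0.02,0.87,3.5],[-0.02,0.87,3.65],[-0.02,0.87,3.65]],"spin":[0,0,0,0,0,0,0,0,0,0]}'
python3 -m crank '{"slide":[[0,0,0.03],[0,0,0.06],[0,0,0.09],[0,0,0.12],[0,0,0.12],[0,0,0.12]],"spin":[0,0,0,0,0,0]}'
python3 - <<'E'
from h import *
st()
P=cloud("side",np.median([r.camera("side")[1] for _ in range(4)],0))
q=P[(P[:,0]>.54)&(P[:,0]<.69)&(P[:,1]>-.28)&(P[:,1]<-.13)&(P[:,2]>.012)&(P[:,2]<.09)]
e=np.array([.701,.713]);n=np.array([-.713,.701])
q=q[(abs(q[:,:2]@e-.283)<.055)&(q[:,:2]@n>-.597)]
print(len(q),np.percentile(q[:,:2]@n,[10,50,90]),(q[:,:2]@e).min(),(q[:,:2]@e).max(),q[:,2].min())
E
```

```text
time: 9.02
position: [0.6195, -0.2121, 0.1204]
eef_rot: [[0.698, 0.716, -0.002], [0.716, -0.698, 0.001], [-0.001, -0.002, -1.0]]
ft_force: [0.7, -0.1, -2.1]
finger_gap: 0.0094
grasp_force: 49.3
time: 9.52
position: [0.62, -0.2123, 0.1169]
eef_rot: [[0.698, 0.716, 0.0], [0.716, -0.698, -0.0], [0.0, 0.0, -1.0]]
ft_force: [0.5, 0.0, -1.4]
finger_gap: 0.0091
grasp_force: 49.3
t 9.5167 p [ 0.62   -0.2123  0.1169] F [ 0.5  0.  -1.4] gap 0.0091 g 49.3 q [-0.03  0.82  0.6   1.55 -0.54  0.93 -0.03]
331 [-0.58611769 -0.58489766 -0.58378837] 0.22888983468970847 0.3379635720174137 0.013800511895584844
```

```bash
python3 -m crank '{"slide":[[0,0,0.04],[0,0,0.08],[0,0,0.1],[0,0,0.1],[0,0,0.1]],"spin":[0,0,0,0,0]}' | grep -E "posi|force"
python3 -m crank '{"slide":[[0,0,0.02],[0,0,0.04],[0,0,0.05],[0,0,0.05],[0,0,0.05]],"spin":[0,0,0,0,0]}' | grep -E "posi|force"
```

```text
position: [0.6197, -0.2123, 0.1124]
ft_force: [-0.0, 0.2, -1.2]
grasp_force: 49.3
position: [0.62, -0.2126, 0.1114]
ft_force: [-1.5, -0.4, 4.4]
grasp_force: 50.2
```

```bash
python3 -m crank '{"slide":[[0,0,0],[0,0,0],[0,0,0],[0,0,0],[0,0,0],[0,0,0]],"spin":[0,0,0,0,0,0]}' 0.3 | grep -E "posi|force|gap"
python3 -m crank '{"slide":[[0,0.06,0],[0,0.12,0],[0,0.18,0],[0,0.24,0],[0,0.3,0],[0,0.34,0],[0,0.38,0],[0,0.42,0],[0,0.46,0],[0,0.5,0]],"spin":[0,0,0,0,0,0,0,0,0,0]}' | grep -E "posi|force|gap"
python3 - <<'E'
from h import *
a=r.camera("side")[0];cv2.imwrite("pics/d.png",cv2.resize(a[140:240,260:360,::-1],None,fx=5,fy=5))
E
```

```text
position: [0.6198, -0.2123, 0.1104]
ft_force: [0.0, 0.3, -0.2]
finger_gap: 0.0256
grasp_force: 0.0
position: [0.6343, -0.2264, 0.1105]
ft_force: [-0.0, 0.3, 0.1]
finger_gap: 0.0254
grasp_force: 0.0
```

View pics/d.png

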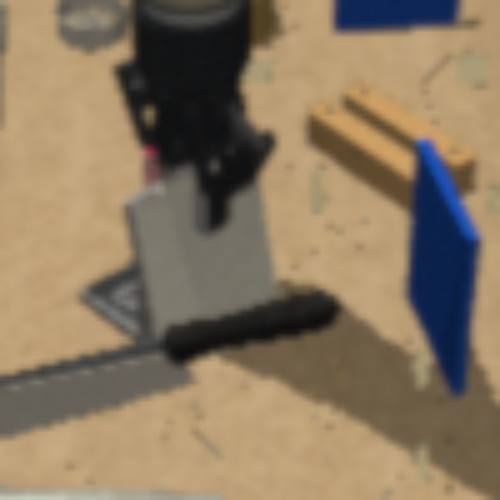

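```bash
python3 -m crank '{"slide":[[0,0.03,0],[0,0.07,0],[0,0.11,0],[0,0.15,0],[0,0.19,0],[0,0.23,0],[0,0.27,0],[0,0.31,0],[0,0.35,0],[0,0.35,0]],"spin":[0,0,0,0,0,0,0,0,0,0]}' | grep -E "posi|force|gap"
cat > lean.py <<'E'
from h import *
st()
P=cloud("side",np.median([r.camera("side")[1] for _ in range(4)],0))
e=np.array([.701,.713]);n=np.array([-.713,.701])
q=np.stack([P[:,:2]@n,P[:,:2]@e,P[:,2]],1)
q=q[(abs(q[:,1]-.283)<.06)&(q[:,2]>.01)&(q[:,2]<.09)&(q[:,0]>-.617)&(q[:,0]<-.57)]
m=q.mean(0)
for _ in range(4):
    u,s,v=np.linalg.svd(q-m,full_matrices=False);k=v[2]*np.sign(v[2][0]);d=abs((q-m)@k);q=q[d<.004];m=q.mean(0)
print(len(q),"normal",k,"lean",np.degrees(np.arcsin(k[2])),"yawerr",np.degrees(k[1]/k[0]),"front bottom n",m[0]+m[2]*k[2]/k[0],"e range",q[:,1].min(),q[:,1].max())
E
python3 lean.py
```

```text
position: [0.6443, -0.2363, 0.1105]
ft_force: [0.2, 0.3, 0.4]
finger_gap: 0.0255
grasp_force: 0.0
t 12.7667 p [ 0.6443 -0.2363  0.1105] F [0.2 0.3 0.4] gap 0.0255 g 0.0 q [ 0.02  0.87  0.59  1.46 -0.54  0.98 -0.03]
463 normal [ 0.96699382 -0.00477818  0.25475503] lean 14.759069962256914 yawerr -0.28311435353937686 front bottom n -0.5851554008337418 e range 0.2284298069055692 0.3387400188435172
```

```bash
python3 -m crank '{"slide":[[0,0,0],[0,0,0],[0,0,0],[0,0,0],[0,0,0]],"spin":[0,0,0,0,0]}' 0.6 | grep -E "posi|force|gap"
python3 -m crank '{"slide":[[0,0,-0.3],[0,0,-0.7],[0,0,-1.2],[0,0,-1.8],[0,0,-2.5],[0,0,-3.2],[0,0,-3.8],[0,0,-3.8]],"spin":[0,0,0,0,0,0,0,0]}' | grep -E "posi|force|gap"
python3 lean.py
python3 - <<'E'
from h import *
to(.5,.08,.28,6.5)
for c in ("side","top"):
    P=cloud(c,np.median([r.camera(c)[1] for _ in range(4)],0))
    q=P[(P[:,0]>.5)&(P[:,0]<.6)&(P[:,1]>.12)&(P[:,1]<.26)&(P[:,2]>.15)&(P[:,2]<.19)]
    h=q[q[:,2]>.166];k=q[(q[:,1]<.18)&(q[:,2]<.164)]
    print(c,h.mean(0),np.median(h[:,2]),cv2.minAreaRect((h[:,:2]*1000).astype(np.float32)),"cam",k.mean(0),cv2.minAreaRect((k[:,:2]*1000).astype(np.float32)))
    for w in ("head_grip","button_face","monopod"):
        for o in r.pinpoint(c,w)[:1]:print(w,o)
E
```

```text
position: [0.6442, -0.2361, 0.1106]
ft_force: [0.1, 0.0, -0.5]
finger_gap: 0.0514
grasp_force: 0.0
position: [0.6462, -0.2383, 0.2703]
ft_force: [0.3, -0.8, 1.5]
finger_gap: 0.0513
grasp_force: 0.0
t 14.05 p [ 0.6462 -0.2383  0.2703] F [ 0.3 -0.8  1.5] gap 0.0513 g 0.0 q [-0.01  0.73  0.67  1.28 -0.45  1.27 -0.11]
459 normal [ 0.96689337 -0.00466741  0.25513807] lean 14.781766487228136 yawerr -0.2765793298293513 front bottom n -0.5850745259471558 e range 0.227711131736614 0.339137080909542
slide [3.138, -8.08, -0.441] spin -10.16 yaw -44.3
side [0.54416979 0.21426633 0.17156816] 0.17190330111500168 ((544.07861328125, 212.18490600585938), (29.809968948364258, 38.727657318115234), 6.332343578338623) cam [0.5503065  0.16620969 0.1550851 ] ((550.5643310546875, 160.88662719726562), (50.03782272338867, 36.15816879272461), 2.450984477996826)
head_grip {'xy': [324.3, 281.5], 'confidence': 0.59}
monopod {'xy': [323.1, 313.7], 'confidence': 0.67}
top [0.54246832 0.21133479 0.17182972] 0.17201746147673358 ((542.4878540039062, 211.966552734375), (29.127424240112305, 38.987701416015625), 10.783089637756348) cam [0.54897898 0.1638967  0.15544954] ((548.7891235351562, 161.2283935546875), (50.1464729309082, 33.96131134033203), 1.9129756689071655)
head_grip {'xy': [228.3, 207.5], 'confidence': 0.6}
button_face {'xy': [385.1, 227.1], 'confidence': 0.65}
monopod {'xy': [231.7, 210.5], 'confidence': 0.83}
```

```bash
python3 -c "
from h import *
to(.543,.212,.25,7)"
```

```text
slide [6.251, -9.635, 0.313] spin -10.26 yaw -44.3
```

```bash
python3 -m crank '{"slide":[[0.6,-0.9,0],[1.1,-1.7,0],[1.65,-2.55,0],[2.2,-3.4,0],[2.75,-4.25,0],[3.3,-5.1,0],[3.85,-5.95,0],[4.4,-6.8,0],[4.95,-7.6,0],[5.5,-8.5,0.2]],"spin":[-1,-2,-3,-4,-5,-6,-7,-8,-9,-10]}' 1 40| grep -E "posi|force|gap"
python3 -c "
from h import *
to(.543,.212,.25,7)"
```

```text
position: [0.5555, 0.1591, 0.2566]
ft_force: [0.3, 0.1, -0.3]
finger_gap: 0.0854
grasp_force: 0.0
slide [1.348, -0.176, 0.165] spin -0.22 yaw 5.9
```

```bash
python3 -m crank '{"slide":[[0.7,-0.1,0.1],[1.35,-0.18,0.17],[1.35,-0.18,0.17],[1.35,-0.18,0.17],[1.35,-0.18,0.17]],"spin":[-0.2,-0.2,-0.2,-0.2,-0.2]}'
python3 -c "
from h import *
st();to(.543,.212,.142,7)"
```

```text
time: 16.2
position: [0.5427, 0.2093, 0.2483]
eef_rot: [[-0.115, 0.993, 0.001], [0.993, 0.115, -0.001], [-0.001, 0.001, -1.0]]
ft_force: [-0.7, -0.8, -0.1]
finger_gap: 0.0853
grasp_force: 0.0
t 16.2 p [0.5427 0.2093 0.2483] F [-0.7 -0.8 -0.1] gap 0.0853 g 0.0 q [-0.69  0.53  0.46  1.63 -0.26  1.04 -0.04]
slide [0.071, 0.013, 2.657] spin -0.07 yaw 6.6
```

```bash
python3 -m crank '{"slide":[[0.05,0,0.5],[0.05,0,1],[0.05,0,1.6],[0.05,0,2.2],[0.05,0,2.65],[0.05,0,2.65],[0.05,0,2.65]],"spin":[0,0,0,0,0,0,0]}'
python3 -c "
from h import *
st();to(.543,.212,.142,7)"
```

```text
time: 16.78
position: [0.5425, 0.2105, 0.1419]
eef_rot: [[-0.114, 0.994, -0.001], [0.994, 0.114, -0.002], [-0.002, -0.001, -1.0]]
ft_force: [-0.5, -0.2, 0.8]
finger_gap: 0.0856
grasp_force: 0.0
t 16.7833 p [0.5425 0.2105 0.1419] F [-0.5 -0.2  0.8] gap 0.0856 g 0.0 q [-0.66  0.65  0.4   1.75 -0.33  0.81  0.02]
slide [0.036, 0.017, -0.002] spin -0.1 yaw 6.5
```

```bash
python3 -m crank '{"slide":[[0,0,0],[0,0,0],[0,0,0],[0,0,0],[0,0,0],[0,0,0],[0,0,0],[0,0,0]],"spin":[0,0,0,0,0,0,0,0]}' 0 45
python3 -c "
from h import *
st()
a=r.camera('side')[0];cv2.imwrite('pics/e.png',cv2.resize(a[220:350,270:370,::-1],None,fx=4,fy=4))"
```

```text
time: 17.45
position: [0.5438, 0.2129, 0.1433]
eef_rot: [[-0.118, 0.993, 0.004], [0.993, 0.118, 0.001], [0.0, 0.004, -1.0]]
ft_force: [3.8, 0.6, 6.4]
finger_gap: 0.0298
grasp_force: 50.9
t 17.45 p [0.5438 0.2129 0.1433] F [3.8 0.6 6.4] gap 0.0298 g 50.9 q [-0.66  0.65  0.4   1.75 -0.33  0.81  0.02]
```

View pics/e.png

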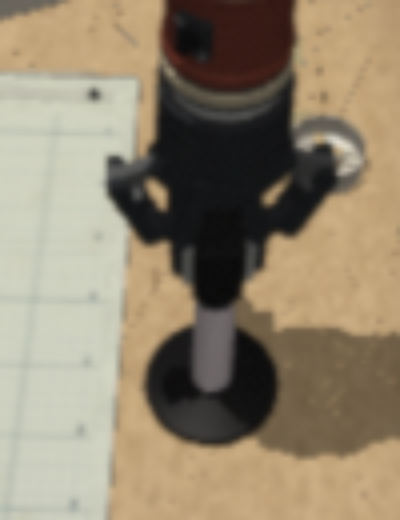

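The gripper straddles the head (crop about 215,260) with a 30 mm gap, so the button is flush. Next I pull up.

```bash
python3 -m crank '{"slide":[[0,0,-0.1],[0,0,-0.25],[0,0,-0.4],[0,0,-0.55],[0,0,-0.7],[0,0,-0.85],[0,0,-0.95],[0,0,-1],[0,0,-1],[0,0,-1]],"spin":[0,0,0,0,0,0,0,0,0,0]}' | grep -vE rot
python3 -m crank '{"slide":[[0,0,-0.1],[0,0,-0.25],[0,0,-0.4],[0,0,-0.55],[0,0,-0.7],[0,0,-0.85],[0,0,-0.95],[0,0,-1],[0,0,-1.1],[0,0,-1.1]],"spin":[0,0,0,0,0,0,0,0,0,0]}' | grep -v rot
```

```text
time: 18.33
position: [0.5438, 0.2129, 0.1816]
ft_force: [7.3, 1.9, -3.2]
finger_gap: 0.0295
grasp_force: 49.8
time: 19.17
position: [0.5437, 0.2129, 0.2256]
ft_force: [7.0, 0.4, -3.2]
finger_gap: 0.0293
grasp_force: 50.0
```

```bash
python3 -m crank '{"slide":[[0,0,-0.04],[0,0,-0.08],[0,0,-0.12],[0,0,-0.15],[0,0,-0.15],[0,0,-0.15]],"spin":[0,0,0,0,0,0]}' | grep -vE rot
python3 -m crank '{"slide":[[0,0,-0.02],[0,0,-0.04],[0,0,-0.05],[0,0,-0.05],[0,0,-0.05],[0,0,-0.05]],"spin":[0,0,0,0,0,0]}' | grep -v rot
```

```text
time: 19.67
position: [0.5438, 0.2129, 0.2312]
ft_force: [8.0, 1.5, -3.9]
finger_gap: 0.0297
grasp_force: 49.7
time: 20.17
position: [0.5438, 0.2129, 0.233]
ft_force: [7.8, 0.7, -5.9]
finger_gap: 0.0296
grasp_force: 49.7
```

```bash
python3 -m crank '{"slide":[[0,0,-0.02],[0,0,-0.04],[0,0,-0.04],[0,0,-0.04],[0,0,-0.04]],"spin":[0,0,0,0,0]}' | grep -vE rot
python3 - <<'E'
from h import *
P=cloud("side",np.median([r.camera("side")[1] for _ in range(4)],0))
q=P[(P[:,0]>.5)&(P[:,0]<.6)&(P[:,1]>.13)&(P[:,1]<.178)&(P[:,2]>.18)]
for z in (.2,): print("camera top z pct",np.percentile(q[:,2],[50,75,90,97]))
E
```

```text
time: 20.58
position: [0.5438, 0.2129, 0.2334]
ft_force: [9.0, 1.9, -10.4]
finger_gap: 0.0294
grasp_force: 49.2
camera top z pct [0.58455277 0.58606643 0.58657433 0.58671111]
```

```bash
python3 lean.py; python3 -c "
from h import *
a=r.camera('side')[0];cv2.imwrite('pics/f.png',cv2.resize(a[140:360,250:390,::-1],None,fx=2.7,fy=2.7))
P=cloud('side',np.median([r.camera('side')[1] for _ in range(3)],0))
q=P[(P[:,0]>.5)&(P[:,0]<.6)&(P[:,1]>.12)&(P[:,1]<.2)&(P[:,2]>.1)&(P[:,2]<.3)]
print(len(q),np.percentile(q[:,2],[5,50,95]))"
```

```text
t 20.7833 p [0.5437 0.2129 0.2334] F [10.5  0.9 -9.9] gap 0.0292 g 49.2 q [-0.69  0.55  0.45  1.65 -0.27  1.   -0.04]
383 normal [ 0.96699508 -0.00592611  0.25472614] lean 14.757358049802967 yawerr -0.3511301192351894 front bottom n -0.5851704997273759 e range 0.23725600593926144 0.33863083665795507
39 [0.23645129 0.26142593 0.29206446]
```

View pics/f.png

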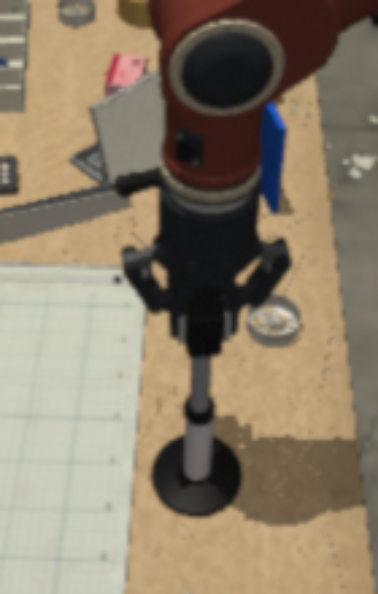

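The head is up with the inner tube showing between the collar (200,412) and the head (205,350). The panel still leans on the plate (130,130).

```bash
python3 -c "
from station import r
print(r.hand_in())"
```

```text
the job is handed in; nothing more can be done
None
```

The job is handed in: the panel was measured leaning 14.8° against the angle plate, square and centred, and the arm holds the monopod head at its second stop (about 91 mm up) with the button squeezed.

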